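Hold the photometer's check selector at its third click stop

ROBOT

A 6-joint arm with a two-finger parallel gripper is mounted at the origin on the work surface; the furniture and walls round the work are solid. World frame = base frame: x ahead of the robot, y to its left, z up, the work surface at z = 0. Lengths are in m, angles in rad, forces in N, time in s.
With the tool pointing down it reaches from about 0.25 to 0.725 m from the base axis. Payload 4 kg.
Tool frame: the origin (TCP) lies midway between the tips of the shut fingers; the grasp point (between the pads) lies bot.tcp_to_grasp behind it (bot.tcp_to_grasp is the distance from the TCP to the grasp point, in m); z points along the fingers, y is the line along which they close (so a half turn about z gives the same grasp; the last joint's range is limited). The gripper opens to 85 mm and grips with 20 to 120 N. Pads are 22 mm wide; open, the fingers measure 114 mm over their backs; the gripper's body (76 mm by 85 mm) begins 54 mm behind the grasp point. The pads swing forward as they close: fully open they stand 13 mm farther back than shut.
Start: joints at [1.309, 0.241, 0.005, 1.335, 0, 1.571], TCP at [0.129, 0.483, 0.231] pointing down, gripper open.
Joint ranges: [-2.72, 2.72], [-1.05, 1.87], [-1.09, 1.28], [-1.99, 2.15], [-1.42, 1.44], [-3.14, 3.14]. Speed limits (rad/s): [2.79, 2.79, 3.14, 3.14, 3.14, 3.14].

INTERFACE

Orientations are given as a unit quaternion [x, y, z, w].
In Python, from workcell import readout, camera, bot gives the robot as it stands. The module is installed in compiled form; this text tells all that it offers.
- The arm moves only by the tool jog_arm, never from a script. Its argument "motion" is a list of rows, each an object of numbers: "x", "y", "z": the shift along the tool's x, y, z in mm; "spin": the turn about the tool's z in degrees; "fingers": the closure, from -1 (fully open) to 1 (shut). A call has 1 to 8 rows; each row is the pose to reach, as a shift and turn from the pose commanded when the call began, along the tool's axes at that moment; what a row does not reach only later rows make up. A row lasts 1/8 s, in which the tool goes at most 62.5 mm and 10.7 degrees, less where a joint would pass 70% of its speed; a pose out of reach is approached as far as the arm can. A call with a gripper value outside its range is refused whole. The fingers move at their own pace and stop on an object; the grip force is fixed at half the most. Time passes only in rows, so rows that repeat a pose let the fingers close. It gives the time, the measured TCP pose, the force, the opening and the grip force at its end, in the units of the state.
- readout.get_obs(): the state, without advancing time (a new reading comes with each control period).
- camera(name): name is "side" or "top"; returns a dict with "pixels" (480x640x3 uint8, red, green, blue), "K" (3x3 intrinsics, pixels), "rvec" (rotation vector, rad) and "tvec" (3), from world to camera coordinates, as OpenCV has them. Camera axes: x right, y down, z forward; pixel columns grow to the right and rows downward; lengths in m; the calibration is good to about 2 mm. A picture is of the moment at which its call begins. There is no depth.
- bot.job_done(): hands the job in; it is judged then, once.
The state is a dict: "clock": time; "joint_pos": joint angles; "joint_vel": joint speeds; "tau": joint torques, N m; "eef_pos": TCP position; "tool_rot": TCP orientation; "ft_force": force on the tool from outside, world axes, zero at the start; "ft_torque": the same for the moment, N m; "grip_width": finger opening in m; "grasp_force": force on a finger pad.
Only numpy, scipy, OpenCV 4.12 (cv2) and the standard library are available. Lean on these libraries where they do the work, as an engineer would, in place of code of your own. Each camera call takes 0.05 s, during which the arm holds its last target. There are 200 camera calls.

TASK

Put the bench photometer on its third check filter: with the flat prising lever, working from the notch in the front edge of the case, prise up the front lip of the snapped-shut guard until it springs open (do not open it with the fingers), and lay the lever back down flat on the worktop. Then turn the selector knob clockwise, counting the clicks, to the third stop and no further, and hold it there against its return spring: finish still gripping the knob at the third stop, with the guard open and the timer, dropper bottle and specimen cup left where they stand.

Things in the scene. Friction and masses are not known exactly. Their poses are not given: they have to be found in the camera images.
- photometer: bench photometer, a fixed white case 100 (x) x 200 (y) x 74 mm high with a grey deck; origin on the worktop, x to its back, y to its left. Front face 55 mm before the origin, back 45 mm behind. Guard and selector are at the right (22 to 91 mm right of the origin), a display front left; a tube stands back left in a well, 117 mm left of the knob, up to 129 mm over the worktop
- notch (a point): prising notch in the front edge of the deck; the point is the middle of its floor's front edge (the fulcrum), on the front face, 67 mm above the worktop, axes as the photometer's. 36 mm wide (y), 28 deep (to +x), 7 high: flat floor at this height, roof = underside of the guard's lip, which covers the first 23 mm and overhangs the front by 2 mm
- guard: grey hood over the selector, 77 x 66 x 39 mm, with a 3 mm thick front lip 23 mm deep; origin on its hinge, 97 mm behind and 11 mm above the notch point. A snap catch holds it shut: 3.5 to 5 N upward at the lip, free once the lip rises 5 mm (blade 26 mm deep on the notch floor: tip it up 15 to 22 degrees). A spring then swings it up and back, fully open in about 1 s
- guard_hinge (a joint): opening angle of the guard: 0 shut, 2.4 fully open (leaning back, clear of the knob)
- knob_grip (a point): on the selector's axis where its grip bar is best gripped, 97 mm above the worktop, under the guard until that opens; x along the bar (at the start the photometer's x). Black bar 36 mm long, 12 wide, from 4 to 33 mm above the 74 mm high deck, on a flat skirt 37 mm across. The axis is 55 mm behind the notch point, 42 mm before the guard's hinge
- selector: the selector knob; origin on its axis at deck height, x along the grip bar as for the grip point
- selector_turn (a joint): selector angle, growing clockwise from above: starts at home 0; click stops every 24 degrees: 0.419, 0.838, third 1.257, fourth 1.676; end 1.80. Let go, it springs home. Resistance jumps to 0.08-0.13 N m on leaving a stop, falls to 0.02-0.05 just before the next, and jumps again in it (the click); at the third, 0.035 to 0.125 N m lets it sit still
- lever: the loose prising lever, 70 g: a black slab handle 95 mm long, 20 mm wide, 22 mm high and a flat steel blade 14 mm wide and 3 mm thick; origin under it, x along the lever to the blade's tip, z up; it lies with the blade level, 11 mm above the worktop
- lever_grip (a point): place to grip the lever, in the handle near its centre of mass, half-way up; same axes as the lever. The handle reaches from 78 mm behind to 17 mm ahead of this point
- lever_tip (a point): middle of the tip of the blade, 103 mm ahead of the grip point on the lever's centre line; same axes as the lever. The bare flat blade is 79 mm long
- timer_1: bench timer 64 x 64 x 19 mm, loose bystander; origin under its centre
- dropper: dropper bottle 30 mm across, 80 mm high, loose bystander; origin under its centre
- cup: specimen cup with white lid, 61 mm across, 68 mm high, loose bystander; origin under its centre

How it is judged:
By the outcome, as a careful person would: the job done as asked, in the order asked, and still so for the second after the job is handed in, while the arm keeps its last pose, push and grip.
It also fails if it takes over 66 s, if anything falls off the work surface, if the arm or the gripper's body presses on something with over 40 N, if the wrist force passes 120 N, or if a joint passes its speed limit or range.

## Working session

There is one attempt and no reset: what is moved stays moved. The work goes in short steps, Python scripts to look and compute and a tool call to move; the robot and the scene stay as the last step left them, time stands still between calls to the robot, and variables do not carry over. Pictures are saved under pics/ and viewed, at most 10 in all, crops included, and the job is handed in when it is done.

Besides the shell and the picture viewer there is one more tool, called after "Emit:" as a command line: name --argument value ..., lists and objects as JSON in quotes. jog_arm: Moves the arm, as the interface text tells. Its arguments: {"type":"object","properties":{"motion":{"type":"array"}},"required":["motion"]}

```bash
mkdir -p pics; cat > h.py <<'E'
import numpy as np, cv2
from workcell import readout, camera, bot
from scipy.spatial.transform import Rotation as R
def shot(n,f):
    c=camera(n); cv2.imwrite('pics/'+f,c['pixels'][:,:,::-1]); np.savez('pics/'+n,**{k:np.array(c[k]) for k in('K','rvec','tvec','pixels')}); return c
def ray(n,uv,z):
    c=np.load(f'pics/{n}.npz'); M=cv2.Rodrigues(c['rvec'])[0]; t=c['tvec'].ravel()
    d=M.T@np.linalg.inv(c['K'])@np.array([*uv,1.]); o=-M.T@t
    return o+d*(z-o[2])/d[2]
def proj(n,P):
    c=np.load(f'pics/{n}.npz'); return cv2.projectPoints(np.array(P,float).reshape(-1,1,3),c['rvec'],c['tvec'],c['K'],None)[0].reshape(-1,2)
def crop(n,x0,y0,w,h,s,f):
    p=np.load(f'pics/{n}.npz')['pixels'][y0:y0+h,x0:x0+w,::-1]
    cv2.imwrite('pics/'+f,cv2.resize(p,None,fx=s,fy=s,interpolation=cv2.INTER_CUBIC))
E
python3 - <<'E'
from h import *
shot('top','top0.png');shot('side','side0.png');print(readout.get_obs(),bot.tcp_to_grasp)
for n in('top','side'):
    c=np.load(f'pics/{n}.npz');M=cv2.Rodrigues(c['rvec'])[0];print(n,-M.T@c['tvec'].ravel(),M,c['K'])
E
```

```text
{'clock': 0.1, 'joint_pos': array([ 1.30901563e+00,  2.41320057e-01,  3.85422876e-03,  1.33519693e+00,
       -7.64303483e-06,  1.57079574e+00]), 'joint_vel': array([ 0.00070208, -0.00239015,  0.00438687,  0.0017767 , -0.00142906,
       -0.00022419]), 'tau': array([-1.42468605e-03, -3.73138511e+01,  2.53009987e+01,  1.07981317e-02,
       -4.34397145e-05,  5.53430837e-06]), 'eef_pos': array([0.12925609, 0.48241741, 0.23050896]), 'tool_rot': array([ 1.30516575e-01,  9.91445688e-01, -9.25729605e-04, -1.18011604e-04]), 'ft_force': array([0.23241445, 0.30765714, 0.58057575]), 'ft_torque': array([ 0.00473909, -0.00467365, -0.00588537]), 'grasp_force': 0.0, 'grip_width': 0.08560949631606288} 0.0187
top [ 0.31063138 -0.00938158  1.08425318] [[-0.06381997 -0.99795272 -0.00416826]
 [-0.97401107  0.06319735 -0.21750523]
 [ 0.21732336 -0.00982125 -0.97605026]] [[498.91337606   0.         315.32494483]
 [  0.         498.91337606 237.01281088]
 [  0.           0.           1.        ]]
side [ 0.05102812 -0.31935648  1.04938979] [[ 0.57013629 -0.82152941  0.00583473]
 [-0.70140525 -0.49044416 -0.51719938]
 [ 0.42775611  0.29078163 -0.85584505]] [[603.55360903   0.         318.35821022]
 [  0.         603.55360903 240.99537433]
 [  0.           0.           1.        ]]
```

View pics/top0.png

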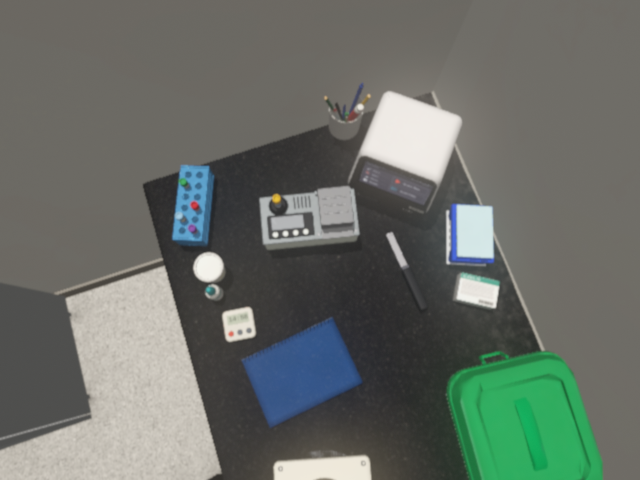

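View pics/side0.png

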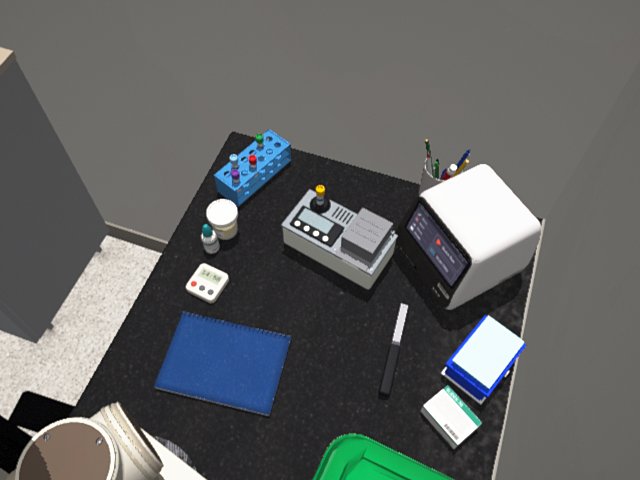

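The top view shows the photometer at (310,218), the lever from (424,308) to its tip at (391,234), and the timer, dropper and cup on the left, clear of the work. The side view agrees, so I'll enlarge both.

```bash
python3 - <<'E'
from h import *
crop('top',250,175,190,140,4.2,'topc.png');crop('side',275,180,145,220,2.7,'x.png')
p=np.load('pics/side.npz')['pixels'][:,:,::-1]
a=cv2.resize(p[185:295,275:405],None,fx=4.5,fy=4.5,interpolation=cv2.INTER_CUBIC)  #585x495
b=cv2.resize(p[295:405,370:417],None,fx=4.5,fy=4.5,interpolation=cv2.INTER_CUBIC)
cv2.imwrite('pics/sidec.png',np.hstack([a,b]))
E
```

```text
(no output)
```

View pics/topc.png

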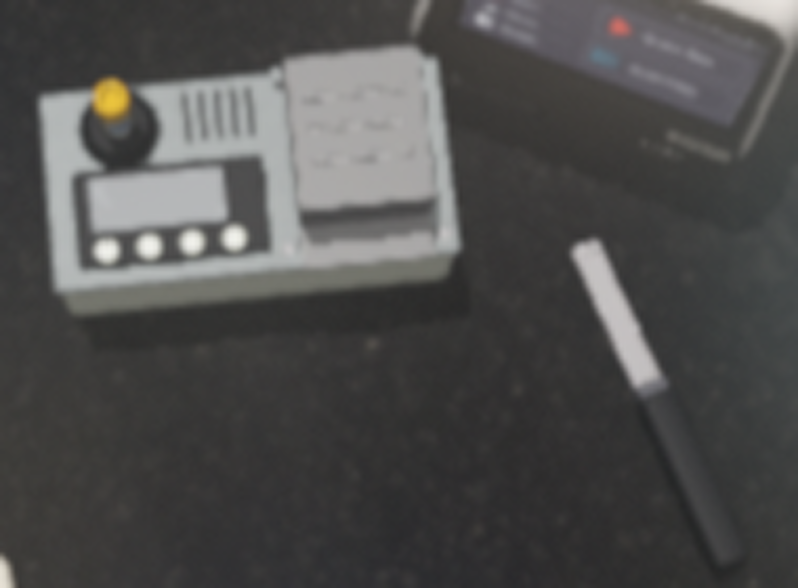

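View pics/sidec.png

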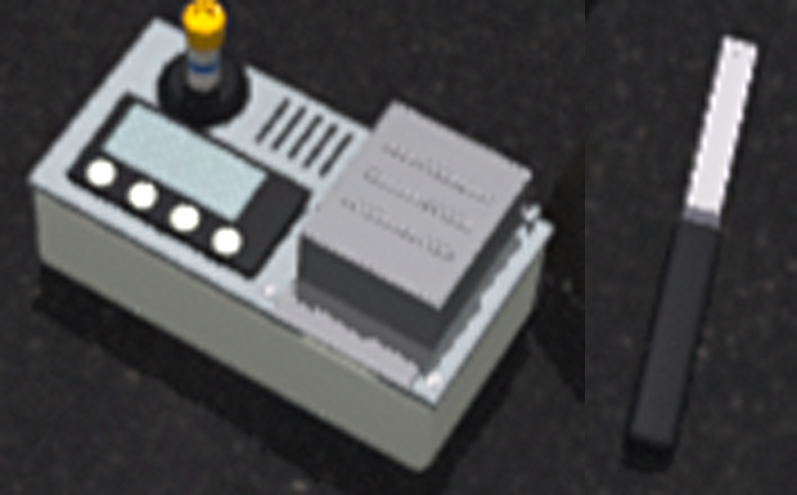

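The deck corners, blade tip and handle ends are clear in both crops. Next I'll fit the poses by least squares.

```bash
cat > fit.py <<'E'
from h import *
from scipy.optimize import least_squares
T=lambda p:(250+p[0]/4.2,175+p[1]/4.2)
S=lambda p:(275+p[0]/4.5,185+p[1]/4.5)
L=lambda p:(370+(p[0]-585)/4.5,295+p[1]/4.5)
def fit(obs,x0):
    def f(q,r=False):
        c,s=np.cos(q[2]),np.sin(q[2]);e=[]
        for n,uv,P in obs:
            W=[q[0]+c*P[0]-s*P[1],q[1]+s*P[0]+c*P[1],P[2]]; e+=list(proj(n,W)[0]-uv)
        return np.array(e)
    r=least_squares(f,x0); print(r.x.round(4),np.degrees(r.x[2]).round(2),r.fun.round(1)); return r.x
h=.074
ph=fit([('top',T((55,292)),(-.055,.1,h)),('top',T((460,248)),(-.055,-.1,h)),('top',T((40,95)),(.045,.1,h)),('top',T((438,58)),(.045,-.1,h)),
 ('side',S((33,183)),(-.055,.1,h)),('side',S((158,20)),(.045,.1,h)),('side',S((432,402)),(-.055,-.1,h)),('side',S((552,228)),(.045,-.1,h)),('side',S((425,470)),(-.055,-.1,0))],[.55,0,0])
lv=fit([('top',T((585,244)),(.103,0,.0125)),('top',T((728,560)),(-.078,0,.022)),('side',L((740,40)),(.103,0,.0125)),('side',L((650,440)),(-.078,0,.022)),('top',T((652,388)),(.017,0,.022)),('side',L((702,220)),(.017,0,.022))],[.45,-.2,0.3])
c,s=np.cos(ph[2]),np.sin(ph[2])
w=lambda x,y,z:np.array([ph[0]+c*x-s*y,ph[1]+s*x+c*y,z])
print('lip mid guess',w(-.055,-.0565,.067),'knob',w(0,-.0565,.097), 'tube', w(0,.0605,.129))
print('guard top/lip rays', [ray('top',T(p),.077) for p in((302,262),(440,248))],[ray('side',S(p),.077) for p in((275,292),(415,372))])
print('tube ray',ray('top',T((112,98)),.129),ray('side',S((205,10)),.129))
o=readout.get_obs();print(R.from_quat(o['tool_rot']).as_matrix().round(3))
E
python3 fit.py
```

```text
[ 0.587  -0.0077  0.0414] 2.37 [-0.3 -0.5 -0.8 -0.1 -0.6  0.3 -1.4 -0.5 -0.5 -0.7 -0.  -0.1  1.4  0.3
  0.9 -0.3 -0.2  3.2]
[ 0.4513 -0.2139  0.3241] 18.57 [-1.1 -0.5  0.4  0.5  0.8  0.2 -0.2  0.5 -0.1  0.2  0.  -0.5]
lip mid guess [ 0.534352 -0.066472  0.067   ] knob [ 0.58930497 -0.06419798  0.097     ] tube [0.5844675  0.05270198 0.129     ]
guard top/lip rays [array([ 0.53324285, -0.03304549,  0.077     ]), array([ 0.53589249, -0.10140089,  0.077     ])] [array([ 0.54008788, -0.0271867 ,  0.077     ]), array([ 0.54143628, -0.09503715,  0.077     ])]
tube ray [0.60729085 0.05298817 0.129     ] [0.61062331 0.05742511 0.129     ]
[[-0.966  0.259 -0.   ]
 [ 0.259  0.966 -0.002]
 [-0.    -0.002 -1.   ]]
```

Fit residuals are about 1 px. The lever grip is at (0.451, -0.214) with yaw 18.6°, and the photometer is at (0.587, -0.008) with yaw 2.4°. Next I'll approach above the lever.

Emit:
jog_arm --motion '[{"x":-490,"y":-590,"z":80,"spin":-33.6,"fingers":-1},{"x":-490,"y":-590,"z":80,"spin":-33.6,"fingers":-1},{"x":-490,"y":-590,"z":80,"spin":-33.6,"fingers":-1},{"x":-490,"y":-590,"z":80,"spin":-33.6,"fingers":-1},{"x":-490,"y":-590,"z":80,"spin":-33.6,"fingers":-1},{"x":-490,"y":-590,"z":80,"spin":-33.6,"fingers":-1},{"x":-490,"y":-590,"z":80,"spin":-33.6,"fingers":-1},{"x":-490,"y":-590,"z":80,"spin":-33.6,"fingers":-1}]'

```text
clock: 1.1
eef_pos: [0.3332, 0.04, 0.1807]
tool_rot: [-0.162, 0.987, 0.0, 0.001]
ft_force: [1.0, 0.3, 0.5]
grip_width: 0.0855
grasp_force: 0.0
```

```bash
cat >> h.py <<'E'
def to(P,head=None):
    o=readout.get_obs();M=R.from_quat(o['tool_rot']).as_matrix();hd=np.degrees(np.arctan2(M[1,0],M[0,0]))
    print('t',round(o['clock'],2),'tcp',o['eef_pos'].round(4),'head',hd.round(2),'tilt',M[:,2].round(4),'F',o['ft_force'].round(1),'T',o['ft_torque'].round(2),'w',round(o['grip_width'],4),'g',round(float(o['grasp_force']),1),'j',o['joint_pos'].round(2))
    print('shift mm',(M.T@(np.array(P)-o['eef_pos'])*1000).round(1), 'spin',None if head is None else (hd-head+180)%360-180)
E
python3 -c "
from h import *
to([.4513,-.2139,.1],198.6)"
```

```text
t 1.1 tcp [0.3332 0.04   0.1807] head -161.39 tilt [ 1.e-03  4.e-04 -1.e+00] F [1.  0.3 0.5] T [ 0.03 -0.04 -0.04] w 0.0855 g 0.0 j [ 0.12 -0.06 -0.46  1.16  0.   -0.21]
shift mm [ -30.8 -278.3   80.7] spin 0.0062620503674111205
```

Emit:
jog_arm --motion '[{"x":-30.8,"y":-278.3,"z":80},{"x":-30.8,"y":-278.3,"z":80},{"x":-30.8,"y":-278.3,"z":80},{"x":-30.8,"y":-278.3,"z":80},{"x":-30.8,"y":-278.3,"z":80},{"x":-30.8,"y":-278.3,"z":130},{"x":-30.8,"y":-278.3,"z":175},{"x":-30.8,"y":-278.3,"z":175}]'

```text
validation failed for argument at $.mo...
```

Emit:
jog_arm --motion '[{"fingers":1},{"fingers":1},{"fingers":1},{"fingers":1},{"fingers":1},{"fingers":1},{"fingers":1},{"fingers":1}]'

```text
validation failed for argument at $.mo...
```

```bash
python3 -c "
from h import *
to([.4513,-.2139,.09],182.4)"
```

```text
t 1.1 tcp [0.3332 0.04   0.1807] head -161.39 tilt [ 1.e-03  4.e-04 -1.e+00] F [1.  0.3 0.5] T [ 0.03 -0.04 -0.04] w 0.0855 g 0.0 j [ 0.12 -0.06 -0.46  1.16  0.   -0.21]
shift mm [ -30.8 -278.3   90.7] spin 16.2062620503674
```

All keys are required in every row.

Emit:
jog_arm --motion '[{"x":-30.8,"y":-278.3,"z":80,"spin":0,"fingers":-1},{"x":-30.8,"y":-278.3,"z":80,"spin":0,"fingers":-1},{"x":-30.8,"y":-278.3,"z":80,"spin":0,"fingers":-1},{"x":-30.8,"y":-278.3,"z":80,"spin":0,"fingers":-1},{"x":-30.8,"y":-278.3,"z":80,"spin":0,"fingers":-1},{"x":-30.8,"y":-278.3,"z":130,"spin":0,"fingers":-1},{"x":-30.8,"y":-278.3,"z":175,"spin":0,"fingers":-1},{"x":-30.8,"y":-278.3,"z":175,"spin":0,"fingers":-1}]'

```text
clock: 2.1
eef_pos: [0.4469, -0.2104, 0.0023]
tool_rot: [-0.161, 0.987, 0.003, -0.004]
ft_force: [0.2, 0.6, 0.4]
grip_width: 0.0851
grasp_force: 0.0
```

Emit:
jog_arm --motion '[{"x":0,"y":0,"z":0,"spin":0,"fingers":1},{"x":0,"y":0,"z":0,"spin":0,"fingers":1},{"x":0,"y":0,"z":0,"spin":0,"fingers":1},{"x":0,"y":0,"z":0,"spin":0,"fingers":1},{"x":0,"y":0,"z":0,"spin":0,"fingers":1},{"x":0,"y":0,"z":0,"spin":0,"fingers":1},{"x":0,"y":0,"z":0,"spin":0,"fingers":1},{"x":0,"y":0,"z":0,"spin":0,"fingers":1}]'

```text
clock: 3.1
eef_pos: [0.4519, -0.2125, 0.0073]
tool_rot: [-0.162, 0.987, -0.001, 0.001]
ft_force: [-0.9, 0.5, 6.7]
grip_width: 0.0181
grasp_force: 59.8
```

```bash
python3 -c "
from h import *
to([.4513,-.2139,.09],182.4)"
```

```text
t 3.1 tcp [ 0.4519 -0.2125  0.0073] head -161.39 tilt [ 0.0027 -0.0012 -1.    ] F [-0.9  0.5  6.7] T [ 0.09  0.14 -0.01] w 0.0181 g 59.8 j [-0.44  0.45 -0.33  0.78  0.   -0.76]
shift mm [  0.9  -1.3 -82.7] spin 16.207929774797094
```

Emit:
jog_arm --motion '[{"x":0,"y":0,"z":-20,"spin":0,"fingers":1},{"x":0,"y":0,"z":-45,"spin":0,"fingers":1},{"x":0,"y":0,"z":-60,"spin":0,"fingers":1},{"x":0,"y":0,"z":-60,"spin":0,"fingers":1}]'

```text
clock: 3.6
eef_pos: [0.4518, -0.2125, 0.067]
tool_rot: [-0.162, 0.987, -0.001, 0.001]
ft_force: [1.5, 1.2, -0.6]
grip_width: 0.0185
grasp_force: 59.0
```

```bash
python3 -c "
from h import *
to([.3915,-.0704,.0668],182.4)"
```

```text
t 3.6 tcp [ 0.4518 -0.2125  0.067 ] head -161.4 tilt [ 0.0027 -0.0013 -1.    ] F [ 1.5  1.2 -0.6] T [-0.01  0.02 -0.03] w 0.0185 g 59.0 j [-0.44  0.37 -0.27  0.93 -0.   -0.76]
shift mm [ 11.8 153.9  -0.2] spin 16.19906787716934
```

Emit:
jog_arm --motion '[{"x":3,"y":25,"z":-1,"spin":3,"fingers":1},{"x":6,"y":65,"z":-1,"spin":7,"fingers":1},{"x":9,"y":110,"z":-1,"spin":12,"fingers":1},{"x":12,"y":145,"z":-1,"spin":15,"fingers":1},{"x":12,"y":154,"z":-1,"spin":16.2,"fingers":1},{"x":12,"y":154,"z":-1,"spin":16.2,"fingers":1}]'

```text
clock: 4.35
eef_pos: [0.3894, -0.0692, 0.0661]
tool_rot: [-0.022, 1.0, 0.0, -0.001]
ft_force: [0.1, -0.0, -0.8]
grip_width: 0.0181
grasp_force: 59.0
```

```bash
python3 - <<'E'
from h import *
shot('side','a.png');shot('top','b.png')
to([.3915,-.0704,.0668],182.4)
a=np.load('pics/side.npz')['pixels'][195:315,270:410,::-1];b=np.load('pics/top.npz')['pixels'][180:280,280:380,::-1]
a=cv2.resize(a,(466,400),interpolation=cv2.INTER_CUBIC);b=cv2.resize(b,(330,330),interpolation=cv2.INTER_CUBIC)
b=cv2.copyMakeBorder(b,0,70,0,0,0);cv2.imwrite('pics/ab.png',np.hstack([a,b]))
E
```

```text
t 4.45 tcp [ 0.3903 -0.0701  0.0664] head -177.58 tilt [-4.e-04 -1.e-04 -1.e+00] F [-0.1 -0.5 -0.6] T [ 0.   -0.01 -0.04] w 0.0184 g 59.0 j [-0.18  0.2  -0.52  0.85 -0.   -0.22]
shift mm [-1.2 -0.4 -0.4] spin 0.020806756773254165
```

View pics/ab.png

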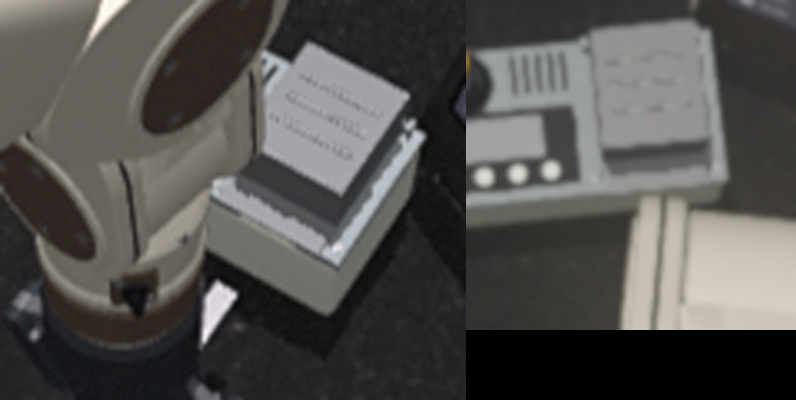

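```bash
python3 - <<'E'
from h import *
S=lambda p:(270+p[0]*140/466,195+p[1]*.3)
print('tip',[ray('side',S(p),.0715).round(4) for p in((217,280),(239,293))])
print('lip right/edge',[ray('side',S(p),z).round(4) for p,z in(((322,250),.077),((332,262),.074),((210,195),.077),((326,316),0))])
print('expected tip px',[((proj('side',[.3903+.103+.0*d,-.0701+.0043+d,.0715])[0]-[270,195])/.3).round(0) for d in(.007,-.007)])
E
```

```text
tip [array([ 0.4908, -0.0585,  0.0715]), array([ 0.4911, -0.0728,  0.0715])]
lip right/edge [array([ 0.5368, -0.0969,  0.077 ]), array([ 0.5351, -0.1047,  0.074 ]), array([ 0.5304, -0.0269,  0.077 ]), array([ 0.5398, -0.1046,  0.    ])]
expected tip px [array([220., 277.]), array([242., 290.])]
```

The blade tip is at (0.491, -0.066). The lip edge is at x≈0.535 and centred at y≈-0.063, and the heights match. Inserting.

Emit:
jog_arm --motion '[{"x":-20,"y":2,"z":0,"spin":0,"fingers":1},{"x":-40,"y":2,"z":0,"spin":0,"fingers":1},{"x":-45,"y":2,"z":0,"spin":0,"fingers":1},{"x":-50,"y":2,"z":0,"spin":0,"fingers":1},{"x":-54,"y":2,"z":0,"spin":0,"fingers":1},{"x":-58,"y":2,"z":0,"spin":0,"fingers":1},{"x":-62,"y":2,"z":0,"spin":0,"fingers":1},{"x":-62,"y":2,"z":0,"spin":0,"fingers":1}]'

```text
clock: 5.45
eef_pos: [0.4525, -0.0653, 0.0669]
tool_rot: [-0.021, 1.0, -0.0, 0.0]
ft_force: [0.0, -0.5, -1.1]
grip_width: 0.0183
grasp_force: 59.0
```

```bash
python3 -c "
from h import *
to([.4633,-.0650,.0668],182.4)"
```

```text
t 5.45 tcp [ 0.4525 -0.0653  0.0669] head -177.59 tilt [ 4.e-04 -1.e-04 -1.e+00] F [ 0.  -0.5 -1.1] T [-0.01 -0.02  0.06] w 0.0183 g 59.0 j [-0.14  0.3  -0.38  0.89 -0.   -0.19]
shift mm [-10.8  -0.1   0.1] spin 0.00780550557396964
```

Emit:
jog_arm --motion '[{"x":-3,"y":0,"z":0,"spin":0,"fingers":1},{"x":-6,"y":0,"z":0,"spin":0,"fingers":1},{"x":-8,"y":0,"z":0,"spin":0,"fingers":1},{"x":-8,"y":0,"z":0,"spin":0,"fingers":1}]'

```text
clock: 5.95
eef_pos: [0.4602, -0.065, 0.0667]
tool_rot: [-0.021, 1.0, 0.0, -0.0]
ft_force: [-0.1, -0.1, 0.0]
grip_width: 0.0185
grasp_force: 59.0
```

Emit:
jog_arm --motion '[{"x":-2,"y":0,"z":0,"spin":0,"fingers":1},{"x":-3,"y":0,"z":0,"spin":0,"fingers":1},{"x":-3,"y":0,"z":0,"spin":0,"fingers":1}]'

```text
clock: 6.32
eef_pos: [0.4603, -0.0648, 0.0661]
tool_rot: [-0.021, 1.0, 0.0, -0.003]
ft_force: [-6.8, -0.7, 2.0]
grip_width: 0.0184
grasp_force: 59.3
```

Back wall contact at about 28 mm depth. I'll back off to about 26 mm and start tipping.

Emit:
jog_arm --motion '[{"x":5,"y":0,"z":0,"spin":0,"fingers":1},{"x":5,"y":0,"z":3,"spin":0,"fingers":1},{"x":4.7,"y":0,"z":6.5,"spin":0,"fingers":1},{"x":4.5,"y":0,"z":10,"spin":0,"fingers":1},{"x":4,"y":0,"z":13.5,"spin":0,"fingers":1},{"x":4,"y":0,"z":13.5,"spin":0,"fingers":1}]'

```text
clock: 7.08
eef_pos: [0.4594, -0.065, 0.0538]
tool_rot: [-0.021, 1.0, -0.0, 0.0]
ft_force: [-4.4, 0.7, 5.9]
grip_width: 0.0187
grasp_force: 60.5
```

```bash
python3 -c "
from h import *
to([.4625,-.0650,.0404],182.4)"
```

```text
t 7.08 tcp [ 0.4594 -0.065   0.0538] head -177.59 tilt [ 7.e-04 -0.e+00 -1.e+00] F [-4.4  0.7  5.9] T [ 0.07  0.33 -0.  ] w 0.0187 g 60.5 j [-0.14  0.33 -0.38  0.86  0.   -0.18]
shift mm [-3.1 -0.1 13.4] spin 0.005933294209967244
```

Emit:
jog_arm --motion '[{"x":-0.5,"y":0,"z":3.5,"spin":0,"fingers":1},{"x":-1,"y":0,"z":6.5,"spin":0,"fingers":1},{"x":-1.5,"y":0,"z":10,"spin":0,"fingers":1},{"x":-2.3,"y":0,"z":13,"spin":0,"fingers":1},{"x":-2.3,"y":0,"z":13,"spin":0,"fingers":1}]'

```text
clock: 7.7
eef_pos: [0.4614, -0.0649, 0.0406]
tool_rot: [-0.021, 1.0, -0.0, 0.0]
ft_force: [-4.3, 1.0, 5.1]
grip_width: 0.0185
grasp_force: 61.3
```

```bash
python3 - <<'E'
from h import *
shot('side','c.png');shot('top','d.png')
to([.4625,-.0650,.0404],182.4)
a=np.load('pics/side.npz')['pixels'][165:315,260:410,::-1];b=np.load('pics/top.npz')['pixels'][165:315,250:400,::-1]
cv2.imwrite('pics/cd.png',np.hstack([cv2.resize(q,(400,400),interpolation=cv2.INTER_CUBIC) for q in(a,b)]))
E
```

```text
t 7.8 tcp [ 0.4614 -0.0649  0.0406] head -177.6 tilt [ 0.e+00 -1.e-04 -1.e+00] F [-3.8 -0.1  5.5] T [-0.02  0.35  0.01] w 0.0188 g 61.3 j [-0.14  0.35 -0.38  0.83 -0.   -0.18]
shift mm [-1.1 -0.1  0.2] spin 0.00451051482582443
```

View pics/cd.png

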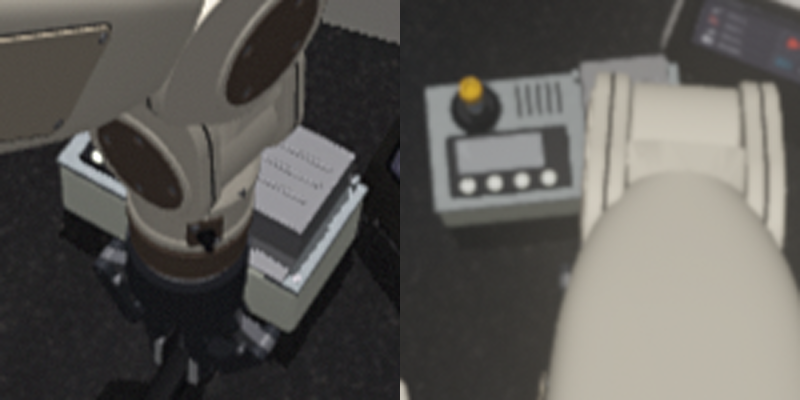

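The guard is still shut (grey hood flat at (300,180) in the side view). I'll tip it a little more.

Emit:
jog_arm --motion '[{"x":-0.5,"y":0,"z":1.5,"spin":0,"fingers":1},{"x":-1,"y":0,"z":3,"spin":0,"fingers":1},{"x":-1,"y":0,"z":3,"spin":0,"fingers":1}]'

```text
clock: 8.18
eef_pos: [0.4625, -0.0648, 0.0378]
tool_rot: [-0.021, 1.0, 0.0, 0.0]
ft_force: [-4.7, 0.6, 5.7]
grip_width: 0.0183
grasp_force: 61.7
```

Emit:
jog_arm --motion '[{"x":-0.5,"y":0,"z":1,"spin":0,"fingers":1},{"x":-1,"y":0,"z":2,"spin":0,"fingers":1},{"x":-1,"y":0,"z":2,"spin":0,"fingers":1}]'

```text
clock: 8.55
eef_pos: [0.4637, -0.0648, 0.0359]
tool_rot: [-0.021, 1.0, 0.0, 0.0]
ft_force: [-4.0, 0.0, 6.9]
grip_width: 0.0182
grasp_force: 61.8
```

```bash
python3 - <<'E'
from h import *
p0=np.load('pics/top.npz')['pixels'].astype(int);q0=np.load('pics/side.npz')['pixels'].astype(int)
shot('side','e.png');shot('top','f.png')
to([.4625,-.0650,.0404],182.4)
p=np.load('pics/top.npz')['pixels'].astype(int);q=np.load('pics/side.npz')['pixels'].astype(int)
print(abs(p-p0)[185:200,315:360].mean(),abs(q-q0)[210:260,360:392].mean())
E
```

```text
t 8.65 tcp [ 0.4638 -0.0648  0.0359] head -177.59 tilt [ 9.e-04  1.e-04 -1.e+00] F [-4.5  0.7  6.7] T [0.12 0.25 0.02] w 0.0188 g 61.8 j [-0.14  0.36 -0.38  0.82  0.   -0.18]
shift mm [ 1.3 -0.1 -4.5] spin 0.00661726504932858
13.345185185185185 38.47416666666667
```

```bash
python3 - <<'E'
from h import *
a=np.load('pics/side.npz')['pixels'][145:315,250:420,::-1];b=np.load('pics/top.npz')['pixels'][145:315,250:420,::-1]
cv2.imwrite('pics/ef.png',np.hstack([cv2.resize(q,(400,400),interpolation=cv2.INTER_CUBIC) for q in(a,b)]))
E
```

```text
(no output)
```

View pics/ef.png

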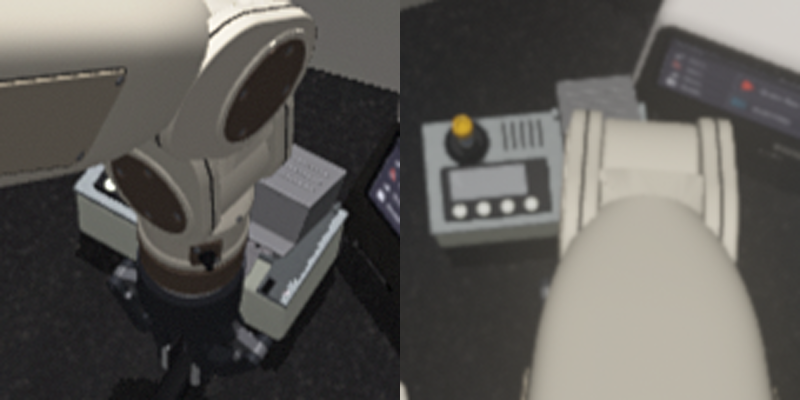

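The guard is released and swinging up (hood tilted in both views). Withdrawing the lever.

Emit:
jog_arm --motion '[{"x":5,"y":0,"z":-3,"spin":0,"fingers":1},{"x":20,"y":0,"z":-8,"spin":0,"fingers":1},{"x":40,"y":0,"z":-12,"spin":0,"fingers":1},{"x":65,"y":0,"z":-20,"spin":0,"fingers":1},{"x":75,"y":-20,"z":-30,"spin":-3,"fingers":1},{"x":75,"y":-60,"z":-30,"spin":-8,"fingers":1},{"x":60,"y":-110,"z":-30,"spin":-13,"fingers":1},{"x":40,"y":-150,"z":-30,"spin":-16,"fingers":1}]'

```text
clock: 9.65
eef_pos: [0.4289, -0.2178, 0.0655]
tool_rot: [-0.16, 0.987, 0.0, -0.0]
ft_force: [0.6, 0.7, 0.3]
grip_width: 0.0186
grasp_force: 60.8
```

```bash
python3 - <<'E'
from h import *
shot('side','g.png');shot('top','i.png')
to([.4515,-.2125,.0080],198.6)
a=np.load('pics/side.npz')['pixels'][145:445,250:550,::-1];b=np.load('pics/top.npz')['pixels'][145:345,250:450,::-1]
cv2.imwrite('pics/gi.png',np.hstack([cv2.resize(q,(400,400),interpolation=cv2.INTER_CUBIC) for q in(a,b)]))
E
```

```text
t 9.75 tcp [ 0.4318 -0.2203  0.0658] head -161.81 tilt [ 0.0037 -0.0028 -1.    ] F [-0.9  0.6 -0.7] T [-0.02  0.03 -0.03] w 0.0186 g 60.8 j [-0.47  0.35 -0.31  0.91 -0.   -0.79]
shift mm [-21.    1.4  57.8] spin -0.4058874242867887
```

View pics/gi.png

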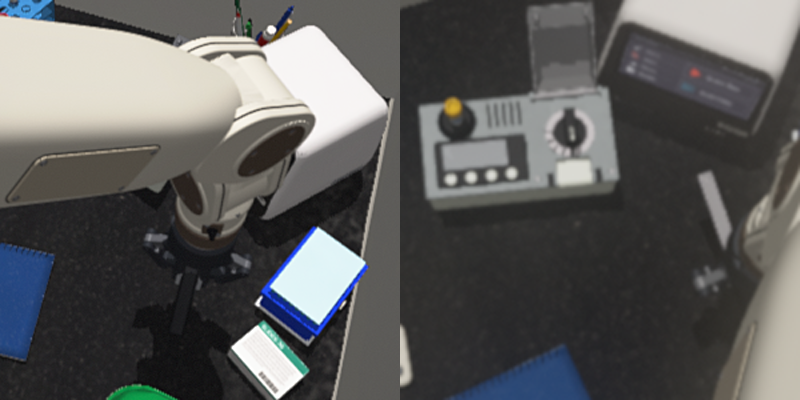

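Guard fully open, knob exposed at about (335,210) in the full top image, with the lever in hand tail-down. Lowering it; pressing on the tail will level it.

Emit:
jog_arm --motion '[{"x":-21,"y":1,"z":15,"spin":0,"fingers":1},{"x":-21,"y":1,"z":28,"spin":0,"fingers":1},{"x":-21,"y":1,"z":35,"spin":0,"fingers":1},{"x":-21,"y":1,"z":41,"spin":0,"fingers":1},{"x":-21,"y":1,"z":46,"spin":0,"fingers":1},{"x":-21,"y":1,"z":51,"spin":0,"fingers":1},{"x":-21,"y":1,"z":56,"spin":0,"fingers":1},{"x":-21,"y":1,"z":57,"spin":0,"fingers":1}]'

```text
clock: 10.75
eef_pos: [0.4522, -0.2095, 0.0105]
tool_rot: [-0.16, 0.987, -0.002, 0.003]
ft_force: [5.7, 0.2, 7.4]
grip_width: 0.0185
grasp_force: 63.8
```

Emit:
jog_arm --motion '[{"x":0,"y":0,"z":0,"spin":0,"fingers":1},{"x":0,"y":0,"z":0,"spin":0,"fingers":0.4},{"x":0,"y":0,"z":0,"spin":0,"fingers":0},{"x":0,"y":0,"z":0,"spin":0,"fingers":-1},{"x":0,"y":0,"z":0,"spin":0,"fingers":-1},{"x":0,"y":0,"z":-5,"spin":0,"fingers":-1},{"x":0,"y":0,"z":-50,"spin":0,"fingers":-1},{"x":0,"y":0,"z":-110,"spin":0,"fingers":-1}]'

```text
clock: 11.75
eef_pos: [0.4479, -0.2082, 0.1182]
tool_rot: [-0.16, 0.987, 0.001, -0.002]
ft_force: [1.6, 0.4, 0.6]
grip_width: 0.0853
grasp_force: 0.0
```

```bash
python3 - <<'E'
from h import *
to([.50,-.2125,.16],182.4)
E
```

```text
t 11.75 tcp [ 0.4479 -0.2082  0.1182] head -161.61 tilt [-0.0039  0.0018 -1.    ] F [1.6 0.4 0.6] T [-0.01 -0.1   0.02] w 0.0853 g 0.0 j [-0.44  0.31 -0.21  1.06  0.   -0.76]
shift mm [-47.9 -20.4 -42. ] spin 15.993841001171859
```

Emit:
jog_arm --motion '[{"x":20,"y":30,"z":-60,"spin":5,"fingers":-1},{"x":20,"y":80,"z":-110,"spin":10,"fingers":-1},{"x":15,"y":140,"z":-120,"spin":16,"fingers":-1},{"x":10,"y":200,"z":-120,"spin":16,"fingers":-1},{"x":10,"y":250,"z":-120,"spin":16,"fingers":-1},{"x":10,"y":260,"z":-120,"spin":16,"fingers":-1},{"x":10,"y":260,"z":-120,"spin":16,"fingers":-1}]'

```text
clock: 12.62
eef_pos: [0.3578, 0.0351, 0.2386]
tool_rot: [-0.022, 1.0, -0.0, 0.0]
ft_force: [0.3, -0.5, 0.6]
grip_width: 0.0856
grasp_force: 0.0
```

```bash
python3 - <<'E'
from h import *
shot('side','j.png');shot('top','k.png')
to([.589,-.063,.16],182.4)
print('expected knob px',proj('top',[.589,-.063,.107]),proj('side',[.589,-.063,.107]))
g=lambda n,x,y,w,h,W,H:cv2.resize(np.load(f'pics/{n}.npz')['pixels'][y:y+h,x:x+w,::-1],(W,H),interpolation=cv2.INTER_CUBIC)
A=np.hstack([g('top',310,180,50,50,400,300*4//3)[:300] if 0 else g('top',310,185,60,45,400,300),g('side',340,200,60,45,400,300)])
B=np.hstack([g('top',340,210,120,90,400,300),g('side',340,300,120,90,400,300)])
cv2.imwrite('pics/jk.png',np.vstack([A,B]))
E
```

```text
t 12.72 tcp [0.3583 0.034  0.2383] head -177.67 tilt [ 4.e-04 -5.e-04 -1.e+00] F [-0.6 -0.1 -0.5] T [ 0.02  0.02 -0.01] w 0.0853 g 0.0 j [ 0.09 -0.04 -0.3   1.32 -0.    0.05]
shift mm [-226.6 -106.3   78.5] spin -0.06643152923487605
expected knob px [[334.89890754 206.55065074]] [[367.57562912 232.48883145]]
```

View pics/jk.png

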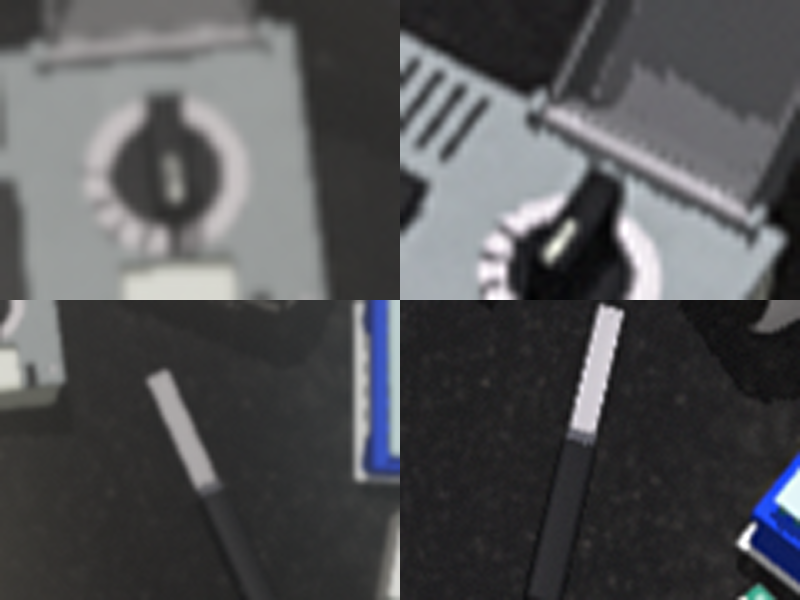

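The lever lies flat on the worktop (lower panels) and the guard stands open. The knob's skirt and ring are centred at crop (165,170) in the top view.

```bash
python3 - <<'E'
from h import *
T=lambda p:(310+p[0]/6.667,185+p[1]/6.667);S=lambda p:(340+(p[0]-400)/6.667,200+p[1]/6.667)
print('ring top',ray('top',T((165.5,171)),.0745),'bar back top',ray('top',T((165,94)),.107),'bar back side',ray('side',S((605,170)),.107),ray('side',S((570,275)),.075),'hinge',ray('top',T((152,52)),.085),ray('side',S((645,165)),.085))
k=ray('top',T((165.5,171)),.0745)
to([.589,-.063,.16],182.4)
E
```

```text
ring top [ 0.58936117 -0.06397993  0.0745    ] bar back top [ 0.60477552 -0.06383688  0.107     ] bar back side [ 0.60529201 -0.05964345  0.107     ] [ 0.58854813 -0.06151288  0.075     ] hinge [ 0.62536883 -0.06198398  0.085     ] [ 0.62619886 -0.06202132  0.085     ]
t 12.72 tcp [0.3583 0.034  0.2383] head -177.67 tilt [ 4.e-04 -5.e-04 -1.e+00] F [-0.6 -0.1 -0.5] T [ 0.02  0.02 -0.01] w 0.0853 g 0.0 j [ 0.09 -0.04 -0.3   1.32 -0.    0.05]
shift mm [-226.6 -106.3   78.5] spin -0.06643152923487605
```

Emit:
jog_arm --motion '[{"x":-50,"y":-25,"z":20,"spin":0,"fingers":-1},{"x":-105,"y":-50,"z":38,"spin":0,"fingers":-1},{"x":-160,"y":-76,"z":38,"spin":0,"fingers":-1},{"x":-210,"y":-99,"z":38,"spin":0,"fingers":-1},{"x":-227,"y":-106.3,"z":38,"spin":0,"fingers":-1},{"x":-227,"y":-106.3,"z":38,"spin":0,"fingers":-1},{"x":-227,"y":-106.3,"z":38,"spin":0,"fingers":-1}]'

```text
clock: 13.6
eef_pos: [0.5881, -0.063, 0.1997]
tool_rot: [-0.02, 1.0, 0.0, -0.001]
ft_force: [-0.8, -0.3, -0.2]
grip_width: 0.0855
grasp_force: 0.0
```

```bash
python3 - <<'E'
from h import *
to([.5895,-.063,.084],182.4)
E
```

```text
t 13.6 tcp [ 0.5881 -0.063   0.1997] head -177.71 tilt [-1.8e-03  2.0e-04 -1.0e+00] F [-0.8 -0.3 -0.2] T [ 0.01  0.03 -0.02] w 0.0855 g 0.0 j [-0.11  0.44  0.21  1.34 -0.   -0.15]
shift mm [-1.600e+00 -1.000e-01  1.157e+02] spin -0.10558825468626765
```

Emit:
jog_arm --motion '[{"x":-1,"y":0,"z":30,"spin":0,"fingers":-1},{"x":-1,"y":0,"z":65,"spin":0,"fingers":-1},{"x":-1,"y":0,"z":95,"spin":0,"fingers":-1},{"x":-1,"y":0,"z":110,"spin":0,"fingers":-1},{"x":-1,"y":0,"z":115,"spin":0,"fingers":-1},{"x":-1,"y":0,"z":115,"spin":0,"fingers":-1}]'

```text
clock: 14.35
eef_pos: [0.5905, -0.0619, 0.0862]
tool_rot: [-0.021, 1.0, -0.0, 0.001]
ft_force: [1.0, 0.3, 0.8]
grip_width: 0.0853
grasp_force: 0.0
```

Emit:
jog_arm --motion '[{"x":0,"y":0,"z":0,"spin":0,"fingers":1},{"x":0,"y":0,"z":0,"spin":0,"fingers":1},{"x":0,"y":0,"z":0,"spin":0,"fingers":1},{"x":0,"y":0,"z":0,"spin":0,"fingers":1},{"x":0,"y":0,"z":0,"spin":0,"fingers":1},{"x":0,"y":0,"z":0,"spin":0,"fingers":1},{"x":0,"y":0,"z":0,"spin":0,"fingers":1},{"x":0,"y":0,"z":0,"spin":0,"fingers":1}]'

```text
clock: 15.35
eef_pos: [0.5901, -0.0612, 0.0857]
tool_rot: [-0.021, 1.0, 0.001, 0.0]
ft_force: [-1.8, 4.9, 5.1]
grip_width: 0.0106
grasp_force: 60.9
```

```bash
python3 - <<'E'
from h import *
to([.5895,-.063,.084],182.4)
E
```

```text
t 15.35 tcp [ 0.5901 -0.0612  0.0857] head -177.57 tilt [ 4.0e-04  1.3e-03 -1.0e+00] F [-1.8  4.9  5.1] T [ 1.01  0.34 -0.12] w 0.0106 g 60.9 j [-0.1   0.52  0.03  1.08  0.   -0.15]
shift mm [ 0.7 -1.8  1.7] spin 0.03276274539371116
```

```bash
cat > r.py <<'E'
from h import *
for i in range(1):
    o=readout.get_obs();M=R.from_quat(o['tool_rot']).as_matrix();print('hd',(np.degrees(np.arctan2(M[1,0],M[0,0]))%360).round(2),'p',o['eef_pos'].round(4),'F',o['ft_force'].round(1),'T',o['ft_torque'].round(3),'tau6',o['tau'][5].round(3),'g',round(float(o['grasp_force']),1),'t',o['clock'])
E
echo ok
```

```text
ok
```

Emit:
jog_arm --motion '[{"x":0,"y":1.2,"z":-1,"spin":0,"fingers":1},{"x":0,"y":1.2,"z":-1,"spin":0,"fingers":1}]'

```text
clock: 15.6
eef_pos: [0.5901, -0.0611, 0.0857]
tool_rot: [-0.021, 1.0, -0.0, -0.0]
ft_force: [0.6, 2.1, -0.9]
grip_width: 0.011
grasp_force: 60.1
```

```bash
python3 r.py
```

```text
hd 182.39 p [ 0.5901 -0.0611  0.0857] F [ 0.6  2.1 -0.9] T [ 0.311 -0.276 -0.07 ] tau6 -0.07 g 60.1 t 15.6
```

Emit:
jog_arm --motion '[{"x":0,"y":0,"z":0,"spin":3,"fingers":1},{"x":0,"y":0,"z":0,"spin":3,"fingers":1},{"x":0,"y":0,"z":0,"spin":3,"fingers":1}]'

```text
clock: 15.98
eef_pos: [0.5901, -0.0611, 0.0857]
tool_rot: [0.005, 1.0, -0.0, -0.0]
ft_force: [1.8, 0.6, -4.9]
grip_width: 0.0107
grasp_force: 59.6
```

```bash
python3 r.py
```

```text
hd 179.43 p [ 0.5901 -0.0611  0.0857] F [ 1.8  0.6 -4.9] T [ 0.161 -0.493  0.074] tau6 0.093 g 59.6 t 15.975
```

Emit:
jog_arm --motion '[{"x":0,"y":0,"z":0,"spin":3,"fingers":1},{"x":0,"y":0,"z":0,"spin":3,"fingers":1},{"x":0,"y":0,"z":0,"spin":3,"fingers":1}]'

```text
clock: 16.35
eef_pos: [0.5901, -0.0611, 0.0857]
tool_rot: [0.031, 1.0, -0.0, -0.0]
ft_force: [3.7, -0.1, -6.8]
grip_width: 0.0105
grasp_force: 59.2
```

```bash
python3 r.py
```

```text
hd 176.44 p [ 0.5901 -0.0611  0.0857] F [ 3.7 -0.1 -6.8] T [-0.063 -0.751  0.049] tau6 0.081 g 59.2 t 16.35
```

Emit:
jog_arm --motion '[{"x":-0.5,"y":0,"z":0.7,"spin":4,"fingers":1},{"x":-0.5,"y":0,"z":0.7,"spin":8,"fingers":1},{"x":-0.5,"y":0,"z":0.7,"spin":12,"fingers":1},{"x":-0.5,"y":0,"z":0.7,"spin":15,"fingers":1},{"x":-0.5,"y":0,"z":0.7,"spin":15,"fingers":1}]'

```text
clock: 16.98
eef_pos: [0.5901, -0.061, 0.0857]
tool_rot: [0.161, 0.987, -0.0, -0.0]
ft_force: [-0.0, -0.0, -1.4]
grip_width: 0.0106
grasp_force: 59.9
```

```bash
python3 r.py
```

```text
hd 161.45 p [ 0.5901 -0.061   0.0857] F [-0.  -0.  -1.4] T [-0.103 -0.017  0.024] tau6 0.133 g 59.9 t 16.975
```

Emit:
jog_arm --motion '[{"x":0,"y":0,"z":0,"spin":1.5,"fingers":1},{"x":0,"y":0,"z":0,"spin":1.5,"fingers":1}]'

```text
clock: 17.23
eef_pos: [0.5901, -0.061, 0.0857]
tool_rot: [0.175, 0.985, -0.0, -0.0]
ft_force: [-0.1, -1.4, 0.4]
grip_width: 0.011
grasp_force: 60.0
```

```bash
python3 r.py
```

```text
hd 159.9 p [ 0.5901 -0.061   0.0857] F [-0.1 -1.4  0.4] T [-0.212  0.146  0.   ] tau6 0.075 g 60.0 t 17.225
```

Emit:
jog_arm --motion '[{"x":0,"y":0,"z":0,"spin":1.5,"fingers":1},{"x":0,"y":0,"z":0,"spin":1.5,"fingers":1}]'

```text
clock: 17.48
eef_pos: [0.5901, -0.061, 0.0857]
tool_rot: [0.188, 0.982, -0.0, -0.0]
ft_force: [-1.7, -1.0, 0.8]
grip_width: 0.0109
grasp_force: 60.2
```

```bash
python3 r.py
```

```text
hd 158.38 p [ 0.5901 -0.061   0.0857] F [-1.7 -1.   0.8] T [-0.356  0.425  0.05 ] tau6 0.11 g 60.2 t 17.475
```

Emit:
jog_arm --motion '[{"x":0,"y":0,"z":0,"spin":1.5,"fingers":1},{"x":0,"y":0,"z":0,"spin":1.5,"fingers":1}]'

```text
clock: 17.73
eef_pos: [0.5901, -0.061, 0.0857]
tool_rot: [0.2, 0.98, -0.0, -0.0]
ft_force: [-3.1, -1.5, 3.1]
grip_width: 0.0107
grasp_force: 60.5
```

```bash
python3 r.py
```

```text
hd 156.88 p [ 0.5901 -0.061   0.0857] F [-3.1 -1.5  3.1] T [-0.458  0.645  0.089] tau6 0.144 g 60.5 t 17.725
```

Emit:
jog_arm --motion '[{"x":0,"y":0,"z":0,"spin":1.5,"fingers":1},{"x":0,"y":0,"z":0,"spin":1.5,"fingers":1}]'

```text
clock: 17.98
eef_pos: [0.5902, -0.061, 0.0857]
tool_rot: [0.213, 0.977, -0.0, -0.0]
ft_force: [-4.9, -2.5, 3.4]
grip_width: 0.0105
grasp_force: 60.6
```

```bash
python3 r.py
```

```text
hd 155.37 p [ 0.5902 -0.061   0.0857] F [-4.9 -2.5  3.4] T [-0.697  0.823  0.133] tau6 0.159 g 60.6 t 17.975
```

First stop found at heading ≈158.5° (torque minimum, then a rise), which matches a home of ≈182.4°. The third is expected near 110.4°.

Emit:
jog_arm --motion '[{"x":0.5,"y":-0.5,"z":0,"spin":6,"fingers":1},{"x":0.5,"y":-0.5,"z":0,"spin":12,"fingers":1},{"x":0.5,"y":-0.5,"z":0,"spin":18.5,"fingers":1},{"x":0.5,"y":-0.5,"z":0,"spin":18.5,"fingers":1}]'

```text
clock: 18.48
eef_pos: [0.5901, -0.0609, 0.0857]
tool_rot: [0.367, 0.93, 0.0, 0.0]
ft_force: [-2.2, -0.9, 1.6]
grip_width: 0.0106
grasp_force: 60.4
```

```bash
python3 r.py
```

```text
hd 136.97 p [ 0.5901 -0.0609  0.0857] F [-2.2 -0.9  1.6] T [-0.383  0.518  0.031] tau6 0.262 g 60.4 t 18.475
```

Emit:
jog_arm --motion '[{"x":0,"y":0,"z":0,"spin":2.5,"fingers":1},{"x":0,"y":0,"z":0,"spin":4.5,"fingers":1},{"x":0,"y":0,"z":0,"spin":4.5,"fingers":1}]'

```text
clock: 18.85
eef_pos: [0.5902, -0.061, 0.0857]
tool_rot: [0.403, 0.915, 0.0, 0.0]
ft_force: [-2.0, -1.9, 2.0]
grip_width: 0.0109
grasp_force: 60.5
```

```bash
python3 r.py
```

```text
hd 132.46 p [ 0.5902 -0.061   0.0857] F [-2.  -1.9  2. ] T [-0.377  0.426  0.196] tau6 0.171 g 60.5 t 18.85
```

Emit:
jog_arm --motion '[{"x":0,"y":0,"z":0,"spin":6,"fingers":1},{"x":0,"y":0,"z":0,"spin":12,"fingers":1},{"x":0,"y":0,"z":0,"spin":18,"fingers":1},{"x":0,"y":0,"z":0,"spin":18,"fingers":1}]'

```text
clock: 19.35
eef_pos: [0.5902, -0.0609, 0.0857]
tool_rot: [0.541, 0.841, 0.0, 0.0]
ft_force: [-1.5, -1.2, 1.1]
grip_width: 0.0105
grasp_force: 60.5
```

```bash
python3 r.py
```

```text
hd 114.51 p [ 0.5902 -0.0609  0.0857] F [-1.5 -1.2  1.1] T [-0.354  0.361  0.062] tau6 0.255 g 60.5 t 19.35
```

Second stop passed between 137° and 132.5° (torque jumped from 0.03 to 0.2). Now fine steps to the third.

Emit:
jog_arm --motion '[{"x":0,"y":0,"z":0,"spin":1.5,"fingers":1},{"x":0,"y":0,"z":0,"spin":1.5,"fingers":1},{"x":0,"y":0,"z":0,"spin":1.5,"fingers":1}]'

```text
clock: 19.73
eef_pos: [0.5901, -0.0609, 0.0857]
tool_rot: [0.552, 0.834, 0.0, 0.0]
ft_force: [-0.7, -0.9, 1.9]
grip_width: 0.0108
grasp_force: 60.4
```

```bash
python3 r.py
```

```text
hd 112.93 p [ 0.5901 -0.0609  0.0857] F [-0.7 -0.9  1.9] T [-0.276  0.194  0.112] tau6 0.044 g 60.4 t 19.725
```

Emit:
jog_arm --motion '[{"x":0,"y":0,"z":0,"spin":1.3,"fingers":1},{"x":0,"y":0,"z":0,"spin":1.3,"fingers":1},{"x":0,"y":0,"z":0,"spin":1.3,"fingers":1}]'

```text
clock: 20.1
eef_pos: [0.5901, -0.0609, 0.0857]
tool_rot: [0.562, 0.827, 0.0, 0.0]
ft_force: [-0.0, -0.5, 1.2]
grip_width: 0.0106
grasp_force: 60.5
```

```bash
python3 r.py
```

```text
hd 111.61 p [ 0.5901 -0.0609  0.0857] F [-0.  -0.5  1.2] T [-0.243  0.073  0.015] tau6 0.048 g 60.5 t 20.1
```

Emit:
jog_arm --motion '[{"x":0,"y":0,"z":0,"spin":1.3,"fingers":1},{"x":0,"y":0,"z":0,"spin":1.3,"fingers":1},{"x":0,"y":0,"z":0,"spin":1.3,"fingers":1}]'

```text
clock: 20.48
eef_pos: [0.5901, -0.0609, 0.0857]
tool_rot: [0.571, 0.821, 0.0, 0.0]
ft_force: [0.5, 0.0, 1.5]
grip_width: 0.0108
grasp_force: 60.4
```

```bash
python3 r.py
```

```text
hd 110.31 p [ 0.5901 -0.0609  0.0857] F [0.5 0.  1.5] T [-0.173 -0.118  0.07 ] tau6 0.075 g 60.4 t 20.475
```

Emit:
jog_arm --motion '[{"x":0,"y":0,"z":0,"spin":0.4,"fingers":1},{"x":0,"y":0,"z":0,"spin":0.4,"fingers":1},{"x":0,"y":0,"z":0,"spin":0.4,"fingers":1}]'

```text
clock: 20.85
eef_pos: [0.5901, -0.0609, 0.0856]
tool_rot: [0.574, 0.819, 0.0, 0.0]
ft_force: [0.5, -0.2, 2.1]
grip_width: 0.0108
grasp_force: 60.4
```

```bash
python3 - <<'E'
from h import *
import subprocess
shot('top','m.png');shot('side','n.png')
o=[]
for i in range(10): camera('top'); q=readout.get_obs();o.append((q['ft_torque'][2],q['tau'][5]))
print(np.round(o,3),np.mean(o,0)); to([.59,-.061,.0857],110.4)
g=lambda n,x,y,w,h,W,H:cv2.resize(np.load(f'pics/{n}.npz')['pixels'][y:y+h,x:x+w,::-1],(W,H),interpolation=cv2.INTER_CUBIC)
cv2.imwrite('pics/mn.png',np.hstack([g('top',150,140,310,310,400,400),g('side',170,140,310,310,400,400)]))
E
```

```text
[[0.085 0.078]
 [0.047 0.078]
 [0.109 0.078]
 [0.069 0.078]
 [0.062 0.078]
 [0.121 0.078]
 [0.02  0.079]
 [0.044 0.078]
 [0.105 0.079]
 [0.073 0.079]] [0.07348174 0.07846358]
t 21.45 tcp [ 0.5901 -0.0609  0.0857] head 109.91 tilt [ 6.e-04  1.e-04 -1.e+00] F [ 2.1 -0.1  2. ] T [ 0.02 -0.39  0.07] w 0.011 g 60.5 j [-0.1   0.52  0.02  1.08  0.    1.12]
shift mm [-0.  -0.1 -0. ] spin -0.4947852634809067
```

View pics/mn.png

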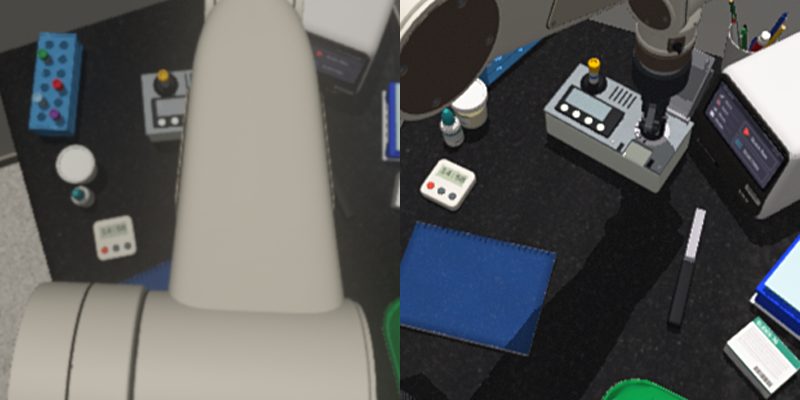

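The picture shows the knob gripped, guard open, lever flat, bystanders in place. The holding torque is steady at 0.078 N m, mid-window, so I'm handing in.

```bash
python3 -c "
from workcell import bot
print(bot.job_done())"
```

```text
the job is handed in; nothing more can be done
None
```

I handed the job in at about 21 s: guard prised open with the lever, lever laid flat on the worktop, and knob still gripped at the third stop with a steady 0.078 N m. The timer, dropper bottle and cup were not touched, and no verdict came back.

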